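Start the plate shaker from its control strip

TASK

Start the plate shaker with closed fingers, using the controls on the strip along its front: push the power rocker fully over by pressing down its raised far half, then press the long bar key all the way down (it stays down by itself), and then press the round button all the way down for a moment and let it come back up. Leave the square key alone. Only press: do not grip, lift or shift the well plate and the dish on the shaker, or the things standing round it.

Things in the scene. Friction and masses are not known exactly. Their poses are not given: they have to be found in the camera images.
- shaker: white plate shaker, fixed, 220 (x) x 270 (y) x 60 mm high, origin under its centre on the worktop; x points to its back, away from the robot (within 0.25 rad), y to its left. 75 mm in front of the origin four black controls stand in a row along y, 56 mm apart, in any order, on grey 66 x 50 mm modules. The platform (rim 78 mm high) begins 23 mm in front of the origin.
- rocker (a joint): power rocker, a black V-shaped paddle 56 mm (shaker's x) x 26 mm, pivoting about the shaker's y on the ridge of the V, 74 mm above the worktop. 0 = off: near half level, far half up at 0.36 rad, its end 10 mm above the ridge. 0.36 = fully on: far half level, near half up. Starts within 0.04 of off. Stays where it is left; takes 3 to 5 N on the far half.
- rocker_pad (a point): point on the upper face of the rocker's raised far half, 19 mm from the pivot towards the far end; this is where to press straight down. It moves with the rocker: 81 mm above the worktop when off, 74 mm when fully on.
- bar_key (a joint): travel of the long bar key: 0 = up, 0.005 = fully down. A latching key without a spring: it takes about 4 N to move and stays where it is left.
- bar_top (a point): middle of the top of the long bar key, black, 46 mm along the shaker's x and 16 mm wide; its top is 79 mm above the worktop when up, 74 mm when fully down.
- round_key (a joint): travel of the round start button: 0 = up, 0.005 = fully down. Sprung: 2 N to begin, 6 N when fully down; it comes back up when let go.
- round_top (a point): middle of the top of the round start button, black, 30 mm in diameter; its top is 79 mm above the worktop when up, 74 mm when fully down.
- square_key (a joint): travel of the square key, which is to be left alone: 0 = up, 0.005 = fully down. Sprung like the round button.
- square_top (a point): middle of the top of the square key, black, 28 x 28 mm, 79 mm above the worktop.
- plate_b: white well plate, 85 x 128 x 14 mm, loose on the left part of the shaker's platform, its top 88 mm above the worktop; origin in the middle of its underside. To be left in place.
- petri_c: small clear round dish, 60 mm in diameter, 16 mm high, loose on the right part of the platform, its top 90 mm above the worktop; origin in the middle of its underside. To be left in place.
- beaker_50: small glass beaker, 48 x 52 x 60 mm, standing to the right of the shaker; origin in the middle of its underside. To be left alone.
- film_box: white carton, 55 x 115 x 55 mm, to the left of the shaker; origin in the middle of its underside. To be left alone.
- label_tape: roll of tape lying flat, 80 mm in diameter, 19 mm high, at the front left; origin in the middle of its underside. To be left alone.

How it is judged:
By the outcome, as a careful person would: the job done as asked, in the order asked, and still so for the second after the job is handed in, with the robot touching nothing.
It also fails if it takes over 38 s, if anything falls off the work surface, if the arm or the gripper's body presses on something with over 40 N, if the wrist force passes 120 N, or if a joint passes its speed limit or range.

ROBOT

A 7-joint arm with a two-finger parallel gripper is mounted at the origin on a cart in front of the work surface, level with it; the furniture and walls round the work are solid. World frame = base frame: x ahead of the robot, y to its left, z up, the work surface at z = 0. Lengths are in m, angles in rad, forces in N, time in s.
With the tool pointing down it reaches from about 0.35 to 0.9 m from the base axis. Payload 8.1 kg.
Tool frame: the origin (TCP) lies at the very end of the fingers, on their centre line; the grasp point (between the pads) lies 19 mm behind it; z points along the fingers, y is the direction in which the jaws open and shut (so a half turn about z gives the same grasp; the last joint's range is limited). The gripper opens to 92 mm and grips with 3 to 60 N. Pads are 19 mm wide; open, the fingers measure 130 mm over their backs; the gripper's body (75 mm by 190 mm) begins 47 mm behind the grasp point.
Start: joints at [-1.301, 0.434, 0.025, 1.573, -0.012, 1.134, -0.075], TCP at [0.228, 0.582, 0.227] pointing down, gripper open.
Joint ranges: [-2.62, 2.62], [-0.44, 2.09], [-1.27, 1.32], [0.08, 2.57], [-1.32, 4.46], [0.12, 2], [-2.74, 2.74]. Speed limits (rad/s): [2.22, 2.22, 3.01, 3.01, 3.14, 3.14, 3.14].

INTERFACE

Orientations are given as a unit quaternion [w, x, y, z].
In Python, from workcell import arm gives the robot as it stands.
- The arm moves only by the tool play_rows, never from a script. Its arguments are lists of equal length, an entry for each row: "translation": the shift along the world's x, y, z in m, a list of three; "turn": the turn about the world's z in rad. In form: {"translation": [[tx, ty, tz], ...], "turn": [turn, ...]}. A call has 1 to 20 rows; each row is the pose to reach, as a shift and turn from the pose commanded when the call began; what a row does not reach only later rows make up. A row lasts 1/10 s, in which the tool goes at most 50 mm and 8.59 degrees, less where a joint would pass 70% of its speed; a pose out of reach is approached as far as the arm can. A call with a gripper value outside its range is refused whole. "claw" is the opening, from 0 (shut) to 1 (fully open), set as the call begins (left out, the last holds). The fingers move at their own pace and stop on an object; "grip_force" is the grip in N (left out, the last holds). Time passes only in rows, so rows that repeat a pose let the fingers close. It gives the time, the measured TCP pose, the force and the opening at its end, in the units of the state.
- arm.get_state(): the state, without advancing time (a new reading comes with each control period).
- arm.grab_frame(name): name is "scene" or "top" or "wrist"; returns a dict with "img" (384x512x3 uint8, blue, green, red), "depth" (384x512 float32, m along the optical axis (not along the pixel's ray), 0 where there is no reading), "camera_matrix" (3x3 intrinsics, pixels), "pose" (4x4, takes a point from camera to world coordinates). Camera axes: x right, y down, z forward; pixel columns grow to the right and rows downward; lengths in m; the calibration is good to about 2 mm. A picture is of the moment at which its call begins.
- arm.hand_in(): hands the job in, once; it reports no verdict.
The state is a dict: "clock": time; "joint_positions": joint angles; "dq": joint speeds; "joint_efforts": joint torques, N m; "tool_pos": TCP position; "orientation": TCP orientation; "ft_force": force on the tool from outside, world axes, zero at the start; "torque": the same for the moment, N m; "grip_width": finger opening in m.
Only numpy, scipy, OpenCV 4.12 (cv2) and the standard library are available. Lean on these libraries where they do the work, as an engineer would, in place of code of your own. Each camera call takes 0.05 s, during which the arm holds its last target.

## Working session

There is one attempt and no reset: what is moved stays moved. The work goes in short steps, Python scripts to look and compute and a tool call to move; the robot and the scene stay as the last step left them, time stands still between calls to the robot, and variables do not carry over. Pictures are saved under pics/ and viewed, and the job is handed in when it is done.

Besides the shell and the picture viewer there is one more tool, called by a JSON object that holds its "name" and its "arguments", one argument or row to a line. play_rows: Moves the arm, as the interface text tells. Its arguments: {"type":"object","properties":{"translation":{"type":"array"},"turn":{"type":"array"},"claw":{"type":"number"},"grip_force":{"type":"number"}},"required":["translation","turn"]}

```bash
mkdir -p pics
cat > h.py <<'E'
import numpy as np, cv2
from workcell import arm
def grab(n,f):
    d=arm.grab_frame(n); cv2.imwrite(f'pics/{f}.png',d['img']); np.savez(f'pics/{f}.npz',**{k:d[k] for k in('img','depth','camera_matrix','pose')}); return d
def pt(d,u,v,z=None):
    K=d['camera_matrix'];T=d['pose']; r=np.linalg.inv(K)@[u,v,1]
    if z is None: p=r*np.median(d['depth'][int(v)-1:int(v)+2,int(u)-1:int(u)+2]); return T[:3,:3]@p+T[:3,3]
    w=T[:3,:3]@r; s=(z-T[2,3])/w[2]; return T[:3,3]+s*w
E
python3 - <<'E'
from h import *
for n in('top','scene'): grab(n,n+'1')
s=arm.get_state();print({k:np.round(v,3) for k,v in s.items()})
E
```

```text
{'clock': np.float64(0.1), 'joint_positions': array([-1.301,  0.435,  0.025,  1.574, -0.012,  1.134, -0.075]), 'dq': array([ 0.   , -0.001, -0.002, -0.001, -0.001,  0.   ,  0.001]), 'joint_efforts': array([ 4.0000e-03, -6.6913e+01,  9.8800e-01, -3.1514e+01, -6.0000e-02,
        3.7000e-02,  0.0000e+00]), 'tool_pos': array([0.228, 0.582, 0.226]), 'orientation': array([-0.   ,  0.185,  0.983, -0.001]), 'ft_force': array([ 0.331,  0.317, -0.07 ]), 'torque': array([-0.002,  0.039,  0.023]), 'grip_width': np.float64(0.092)}
```

View pics/top1.png

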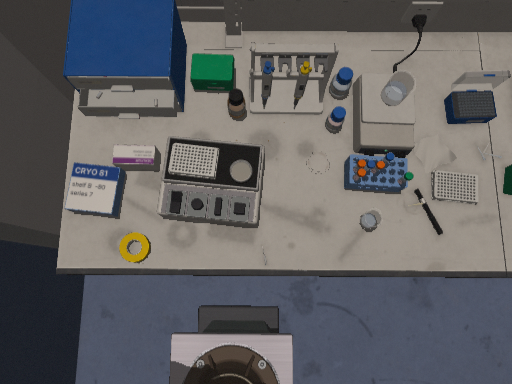

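View pics/scene1.png

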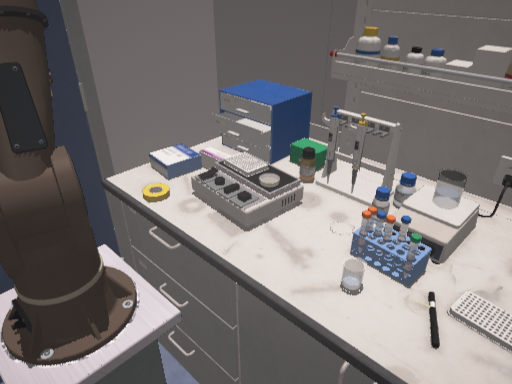

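Run:
```python
from h import *
a=np.load('pics/top1.npz'); b=np.load('pics/scene1.npz')
cv2.imwrite('pics/topc.png',cv2.resize(a['img'][130:235,150:275],None,fx=6,fy=5.7,interpolation=cv2.INTER_CUBIC)[:600])
cv2.imwrite('pics/scc.png',cv2.resize(b['img'][145:225,185:305],None,fx=6,fy=6,interpolation=cv2.INTER_CUBIC))
for u,v in((176,203),(197,204),(218,205),(240,208)): print(pt(a,u,v).round(4))
print(a['pose'].round(3),a['camera_matrix'])
```

```text
[0.4867 0.1496 0.0746]
[0.4834 0.0939 0.0799]
[0.4812 0.0392 0.0791]
[ 0.4737 -0.0181  0.0792]
[[ 0.007 -0.979  0.203  0.296]
 [-1.    -0.006  0.004 -0.039]
 [-0.003 -0.203 -0.979  1.106]
 [ 0.     0.     0.     1.   ]] [[401.03425204   0.         246.51842306]
 [  0.         401.03425204 194.68538319]
 [  0.           0.           1.        ]]
```

View pics/topc.png

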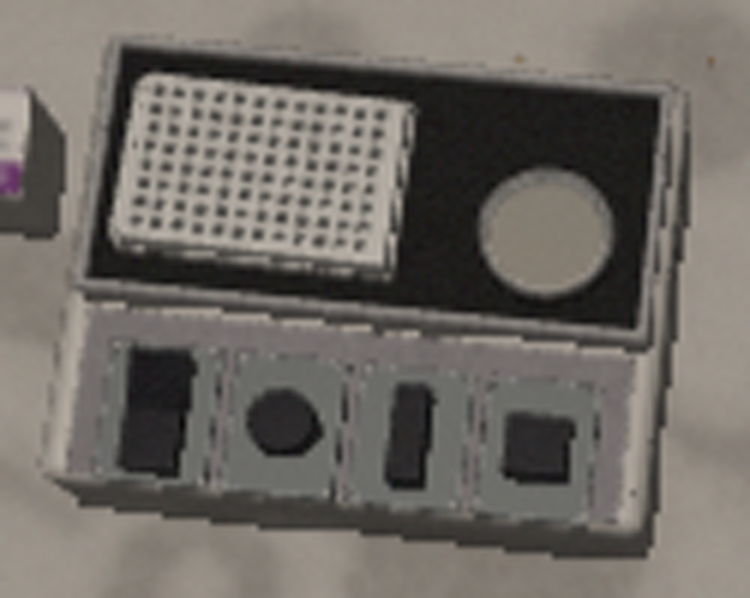

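View pics/scc.png

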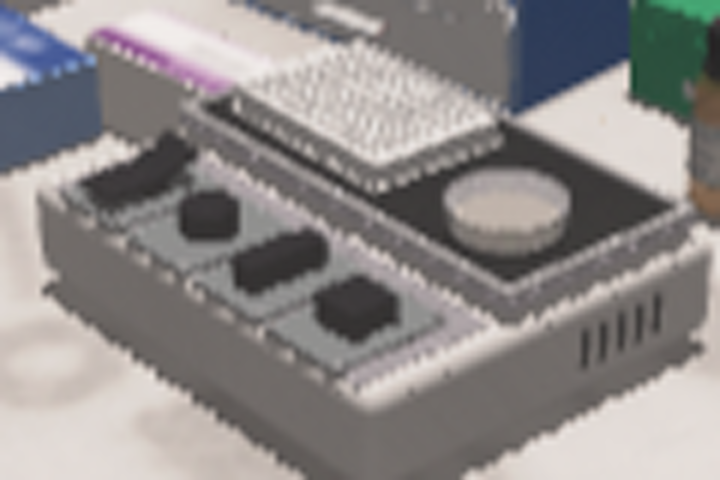

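Run:
```python
from h import *
a=np.load('pics/top1.npz')
P=[]
for (x,y),z in zip([(157,411),(285,422),(411,436),(539,448)],[.077,.079,.079,.079]):
    u=(x+.5)/6-.5+150; v=(y+.5)/5.7-.5+130; P.append(pt(a,u,v,z)); print((u,v),P[-1].round(4))
P=np.array(P)
s=np.array([1.5,.5,-.5,-1.5])*.056
c=P.mean(0); d=(P[:,:2]-c[:2]).T@s/(s@s); yaw=np.arctan2(-d[0],d[1]); print(c,np.linalg.norm(d),yaw)
R=np.array([[np.cos(yaw),-np.sin(yaw)],[np.sin(yaw),np.cos(yaw)]])
org=c[:2]+R@[.075,0]
for t,l in [('rockpad',(-.075+.019,.084)),('bar',(-.075,-.028)),('round',(-.075,.028)),('sq',(-.075,-.084)),('platform edge at rocker',(-.023,.084))]: print(t,(org+R@l).round(4))
q=arm.get_state()['orientation']
from scipy.spatial.transform import Rotation as Ro
print(Ro.from_quat(q[[1,2,3,0]]).as_matrix().round(3))
```

```text
(175.75, 201.69298245614033) [0.4897 0.1499 0.077 ]
(197.08333333333334, 203.62280701754386) [0.4846 0.0938 0.079 ]
(218.08333333333331, 206.07894736842104) [0.4784 0.039  0.079 ]
(239.41666666666669, 208.18421052631578) [ 0.4732 -0.0166  0.079 ]
[0.48147117 0.06653129 0.0785    ] 0.9948378703922957 -0.0997523608825063
rockpad [0.5087 0.1482]
bar [0.4787 0.0387]
round [0.4843 0.0944]
sq [ 0.4731 -0.0171]
platform edge at rocker [0.5416 0.1449]
[[-0.931  0.364 -0.   ]
 [ 0.364  0.931 -0.001]
 [-0.    -0.001 -1.   ]]
```

{"name": "play_rows", "arguments": {
  "translation": [
    [0.02,-0.031,0],
    [0.04,-0.062,0],
    [0.06,-0.093,0],
    [0.08,-0.124,0],
    [0.1,-0.155,0],
    [0.12,-0.186,0],
    [0.14,-0.217,0],
    [0.16,-0.248,0],
    [0.18,-0.279,0],
    [0.2,-0.31,0],
    [0.22,-0.341,0],
    [0.24,-0.372,0],
    [0.26,-0.403,-0.02],
    [0.281,-0.434,-0.05],
    [0.281,-0.434,-0.09],
    [0.281,-0.434,-0.11],
    [0.281,-0.434,-0.11],
    [0.281,-0.434,-0.11]
  ],
  "turn": [0.02,0.04,0.06,0.08,0.1,0.12,0.14,0.16,0.18,0.2,0.22,0.24,0.26,0.273,0.273,0.273,0.273,0.273],
  "claw": 0,
  "grip_force": 10
}}

```text
clock: 1.9
tool_pos: [0.5086, 0.1482, 0.117]
orientation: [-0.0, 0.05, 0.999, -0.0]
ft_force: [1.0, 0.5, 0.3]
grip_width: 0.0004
```

Run:
```python
from h import *
s=arm.get_state();print({k:np.round(s[k],4) for k in('clock','tool_pos','orientation','ft_force','grip_width')})
b=grab('scene','scene2');grab('wrist','wrist2');a=grab('top','top2')
cv2.imwrite('pics/scc2.png',cv2.resize(b['img'][115:225,165:295],None,fx=5,fy=5,interpolation=cv2.INTER_CUBIC))
```

```text
{'clock': np.float64(1.9), 'tool_pos': array([0.5086, 0.1482, 0.117 ]), 'orientation': array([-3.000e-04,  4.980e-02,  9.988e-01, -1.000e-04]), 'ft_force': array([0.9656, 0.5061, 0.329 ]), 'grip_width': np.float64(0.0004)}
```

View pics/wrist2.png

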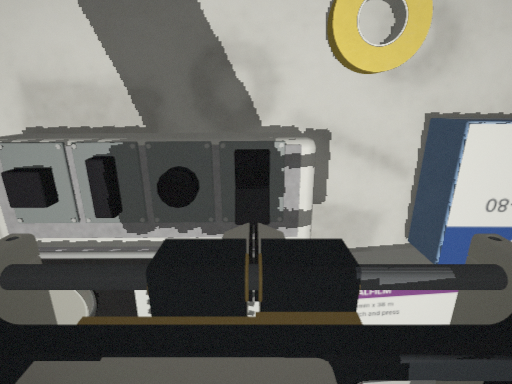

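View pics/scc2.png

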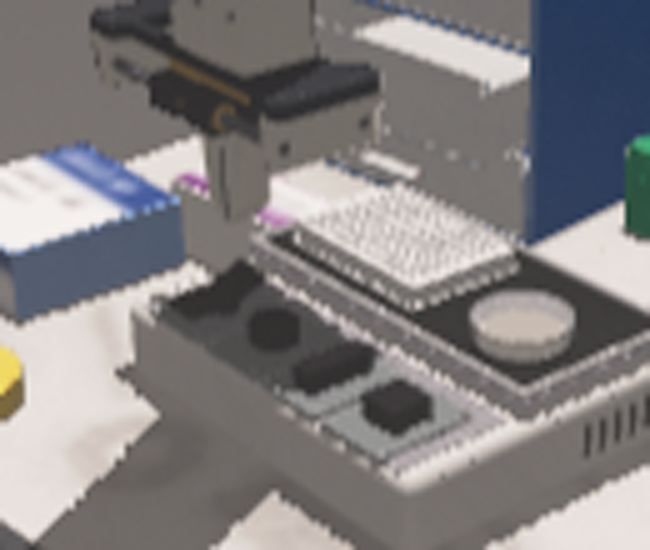

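Run:
```python
from h import *
w=np.load('pics/wrist2.npz')
for u,v in((178,187),(30,187),(104,186)): print(pt(w,u,v).round(4), pt(w,u,v,.079).round(4))
print(pt(w,252,188,.074).round(4))
```

```text
[0.4815 0.0953 0.0797] [0.4817 0.0951 0.079 ]
[ 0.4708 -0.0122  0.0801] [ 0.4711 -0.0132  0.079 ]
[0.4755 0.0413 0.0793] [0.4756 0.0411 0.079 ]
[0.4893 0.1489 0.074 ]
```

{"name": "play_rows", "arguments": {
  "translation": [
    [0,0,-0.015],
    [0,0,-0.028],
    [0,0,-0.031],
    [0,0,-0.034],
    [0,0,-0.036],
    [0,0,-0.038],
    [0,0,-0.04],
    [0,0,-0.042],
    [0,0,-0.043],
    [0,0,-0.043],
    [0,0,-0.043]
  ],
  "turn": [0,0,0,0,0,0,0,0,0,0,0]
}}

```text
clock: 3.15
tool_pos: [0.5095, 0.1482, 0.0742]
orientation: [0.001, 0.05, 0.999, 0.0]
ft_force: [2.2, -1.9, 6.0]
grip_width: 0.001
```

{"name": "play_rows", "arguments": {
  "translation": [
    [0,0,-0.0005],
    [0,0,-0.001],
    [0,0,-0.0015],
    [0,0,-0.0015],
    [0,0,-0.0015]
  ],
  "turn": [0,0,0,0,0]
}}

```text
clock: 3.65
tool_pos: [0.5096, 0.1482, 0.0739]
orientation: [0.001, 0.05, 0.999, 0.001]
ft_force: [-3.2, -2.9, 22.4]
grip_width: 0.0005
```

{"name": "play_rows", "arguments": {
  "translation": [
    [0,0,0.01],
    [0,0,0.03],
    [0,0,0.045],
    [-0.01,-0.035,0.045],
    [-0.02,-0.07,0.045],
    [-0.0315,-0.109,0.045],
    [-0.0315,-0.109,0.045],
    [-0.0315,-0.109,0.045]
  ],
  "turn": [0,0,0,0,0,0,0,0]
}}

```text
clock: 4.45
tool_pos: [0.4764, 0.0384, 0.1172]
orientation: [-0.001, 0.051, 0.999, 0.0]
ft_force: [0.5, -0.2, 0.4]
grip_width: 0.0004
```

Run:
```python
from h import *
b=grab('scene','scene3');w=grab('wrist','wrist3')
cv2.imwrite('pics/scc3.png',cv2.resize(b['img'][115:225,165:295],None,fx=5,fy=5,interpolation=cv2.INTER_CUBIC))
print(arm.get_state()['tool_pos'])
```

```text
[0.47714728 0.04011313 0.11715784]
```

View pics/wrist3.png

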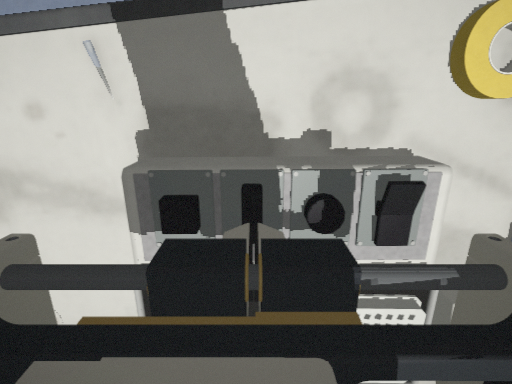

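View pics/scc3.png

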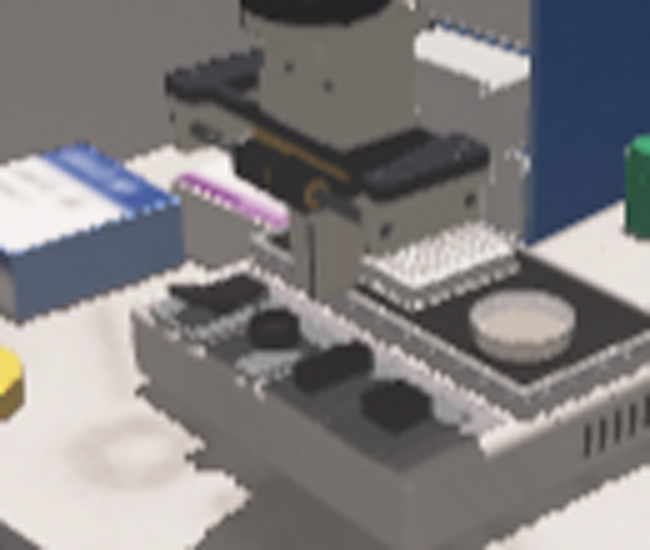

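{"name": "play_rows", "arguments": {
  "translation": [
    [0,0,-0.015],
    [0,0,-0.03],
    [0,0,-0.035],
    [0,0,-0.0375],
    [0,0,-0.039],
    [0,0,-0.0405],
    [0,0,-0.042],
    [0,0,-0.0435],
    [0,0,-0.0445],
    [0,0,-0.0445],
    [0,0,-0.0445]
  ],
  "turn": [0,0,0,0,0,0,0,0,0,0,0]
}}

```text
clock: 5.65
tool_pos: [0.4775, 0.0394, 0.074]
orientation: [0.001, 0.05, 0.999, 0.0]
ft_force: [-7.2, 2.1, 22.4]
grip_width: 0.0004
```

{"name": "play_rows", "arguments": {
  "translation": [
    [0,0,0.01],
    [0,0,0.03],
    [0,0,0.0445],
    [0.003,0.027,0.0445],
    [0.006,0.055,0.0445],
    [0.006,0.055,0.0445],
    [0.006,0.055,0.0445]
  ],
  "turn": [0,0,0,0,0,0,0]
}}

```text
clock: 6.35
tool_pos: [0.4834, 0.0942, 0.1173]
orientation: [0.0, 0.049, 0.999, -0.0]
ft_force: [-0.5, -0.3, 0.2]
grip_width: 0.0003
```

Run:
```python
from h import *
b=grab('scene','scene4');w=grab('wrist','wrist4')
print(arm.get_state()['tool_pos'])
```

```text
[0.48316551 0.09295039 0.11720802]
```

View pics/wrist4.png

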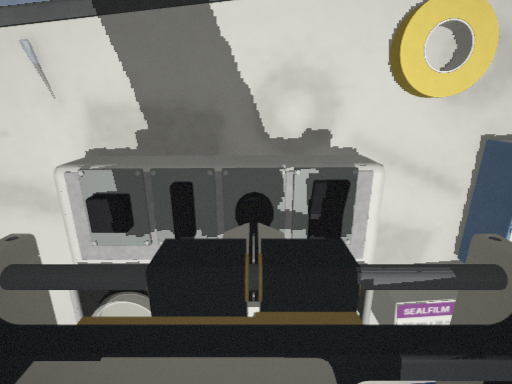

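Run:
```python
from h import *
w=np.load('pics/wrist4.npz')
for n,u,v in(('sq',110,212),('bar near',183,192),('bar mid',182,210),('bar',182,225),('rock near',332,188),('rock mid',330,208),('rock far',326,218),('rock far',325,230),('round',253,208)): print(n,pt(w,u,v).round(4))
```

```text
sq [ 0.4697 -0.0142  0.0797]
bar near [0.4609 0.0418 0.0748]
bar mid [0.4753 0.0384 0.0744]
bar [0.4875 0.0363 0.0748]
rock near [0.4659 0.1511 0.0834]
rock mid [0.4839 0.1512 0.0765]
rock far [0.4929 0.1486 0.0741]
rock far [0.5028 0.1475 0.0746]
round [0.477  0.0931 0.0796]
```

{"name": "play_rows", "arguments": {
  "translation": [
    [0,0,-0.015],
    [0,0,-0.03],
    [0,0,-0.035],
    [0,0,-0.0375],
    [0,0,-0.039],
    [0,0,-0.0405],
    [0,0,-0.042],
    [0,0,-0.0435],
    [0,0,-0.0445],
    [0,0,-0.0447],
    [0,0,-0.0447],
    [0,0,-0.0447]
  ],
  "turn": [0,0,0,0,0,0,0,0,0,0,0,0]
}}

```text
clock: 7.65
tool_pos: [0.4835, 0.0937, 0.074]
orientation: [0.0, 0.05, 0.999, 0.0]
ft_force: [-6.4, -4.8, 23.2]
grip_width: 0.0005
```

Bar and rocker are fully home, and the round button is at its stop. I'll release it and retreat.

{"name": "play_rows", "arguments": {
  "translation": [
    [0,0,0.01],
    [0,0,0.03],
    [0,0,0.06],
    [0,0,0.1],
    [0,0,0.15],
    [-0.03,0.04,0.15],
    [-0.06,0.08,0.15],
    [-0.09,0.12,0.15],
    [-0.12,0.16,0.15],
    [-0.15,0.2,0.15],
    [-0.17,0.24,0.15],
    [-0.18,0.28,0.15],
    [-0.18,0.28,0.15],
    [-0.18,0.28,0.15],
    [-0.18,0.28,0.15]
  ],
  "turn": [0,0,0,0,0,0,0,0,0,0,0,0,0,0,0]
}}

```text
clock: 9.15
tool_pos: [0.3036, 0.3731, 0.2224]
orientation: [0.0, 0.05, 0.999, -0.0]
ft_force: [0.5, -0.1, 1.2]
grip_width: 0.0006
```

Run:
```python
from h import *
s=arm.get_state();print({k:np.round(s[k],4) for k in('clock','tool_pos','ft_force')})
b=grab('scene','scene5');a=grab('top','top5')
A=np.load('pics/top1.npz')
A2=np.hstack([x['img'][130:260,55:275] for x in(A,a)])
cv2.imwrite('pics/cmp.png',cv2.resize(A2,None,fx=1.8,fy=3,interpolation=cv2.INTER_CUBIC))
cv2.imwrite('pics/topc5.png',cv2.resize(a['img'][130:235,150:275],None,fx=6,fy=5.7,interpolation=cv2.INTER_CUBIC)[:600])
for n,x,y in(('rock far',165,372),('rock near',155,440),('round',285,422),('bar',411,436),('sq',539,448)):
    u=(x+.5)/6-.5+150; v=(y+.5)/5.7-.5+130; print(n,pt(A,u,v).round(4),pt(a,u,v).round(4))
```

```text
{'clock': np.float64(9.15), 'tool_pos': array([0.3036, 0.3731, 0.2224]), 'ft_force': array([ 0.4619, -0.1455,  1.1547])}
rock far [0.5073 0.1467 0.0799] [0.5087 0.1479 0.0734]
rock near [0.4766 0.1507 0.0747] [0.4758 0.1498 0.0794]
round [0.4844 0.0937 0.0799] [0.4846 0.0938 0.0788]
bar [0.4784 0.039  0.0791] [0.4791 0.0393 0.0751]
sq [ 0.4732 -0.0166  0.0793] [ 0.473  -0.0166  0.0801]
```

View pics/topc5.png

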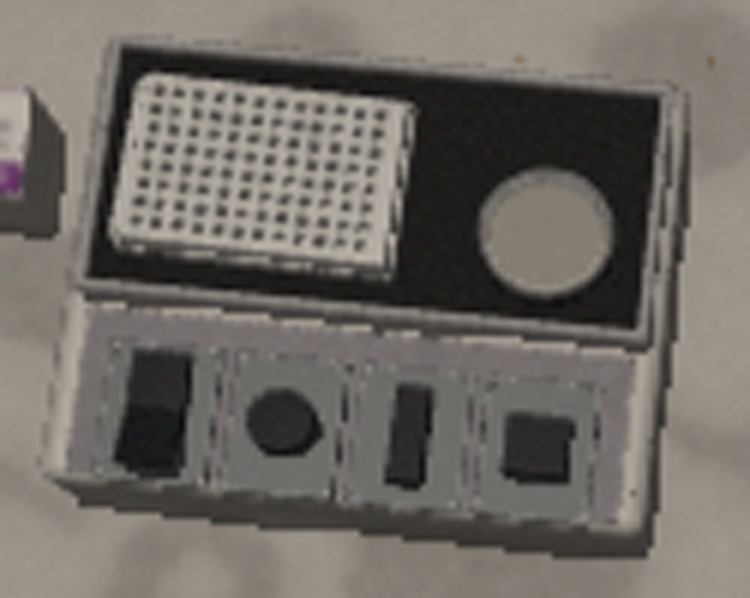

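View pics/cmp.png

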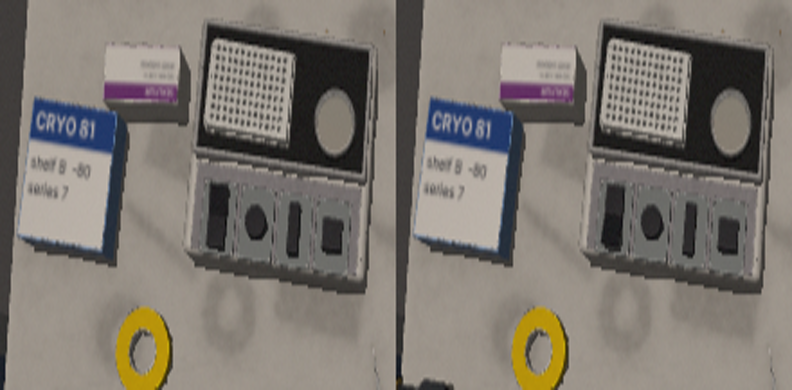

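The final pictures show the rocker over, the bar down, and the round and square keys up. Nothing else has moved.

```bash
python3 -c "
from workcell import arm
print(arm.hand_in())"
```

```text
the job is handed in; nothing more can be done
None
```

I started the shaker with closed fingers in the order asked and handed the job in at about 9.2 s. I pressed the rocker's far half, then the long bar key, then the round button, and then moved the arm clear.

- **Presses:** each control went down to a hard stop, with the fingertip at about 74 mm and a vertical force of 22 to 23 N.
- **Rocker:** the final top-camera depth shows its far half level at about 73 mm and its near half up at about 79 mm.
- **Bar key:** it stayed down, at about 75 mm. The wrist camera read 74.4 to 74.8 mm just after the press.
- **Round button:** it came back up, at about 79 mm.
- **Square key:** I did not touch it, and it is still up at about 80 mm.
- **Other things:** comparing the first and last top pictures by eye, the well plate, dish, film box and tape had not moved. I did not compare the beaker; the arm never went near it.

The wrist and top cameras disagreed by about 2 to 4 mm on where the keys were, slightly more than the stated calibration. I pressed the bar and the round button midway between the two. No check failed.

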